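# Free the carving stand's index lock and hold it open

### The job

The carver wants to turn the rosette on the indexing stand and needs a helper at the lock. First lift the gouge off the carving and lay it down, without dropping it, flat in the wide empty lane of the wooden tool tray; then take the knob of the stand's spring plunger, pull it straight back as far as it goes, and finish while still holding it there, pin clear of its hole. Leave the other gouge, the sharpening stone, the mallet and the wax tin where they are.

Things in the scene. Friction and masses are not known exactly. Their poses are not given: they have to be found in the camera images.
- stand: Carving stand bolted to the bench: grey base 250 x 230 x 18 mm, aluminium turntable 220 mm across with 12 rim holes, on it a round wooden rosette 180 mm across, its top 96 mm above the bench. Origin: on the bench, on the turntable's axis; z up. Its -x side has the plunger in a bracket 68 mm high, outer face 134 mm from the axis. The pin in its hole locks the turntable
- plunger_knob (a point): Centre of the plunger's black mushroom knob; seated it is 160 mm from the turntable's axis, 48 mm above the bench, bare bench below. Knob 29 mm long along the plunger (14 mm of it beyond this point), 32 mm across its outer half, 25 mm across next to the bracket. Moves with the plunger. Axes as the stand's: pull level along -x, away from the turntable; y is level, across
- plunger (a joint): Travel of the plunger in m: 0 = seated, its 10 mm thick pin 10 mm deep in the rim hole; 0.015 = fully back against its stop, pin tip 5 mm clear of the rim. A spring draws it home: about 6 N at 0, 13 N at 0.015; it does not latch
- gouge_grip (a point): Gouge lying on the carving: 225 mm long, 60 to 105 g, eight-sided wooden handle 24 mm across flats, 115 mm long, thin blade 14 mm wide. This point: on the handle's axis, 35 mm behind the brass ferrule, 12 mm above what it lies on, good to grip (balance 10 to 20 mm nearer the blade). x along the gouge to the blade, y across, z up; butt at x -80 mm, cutting edge at x +145 mm
- gouge_butt (a point): Butt end of that gouge's handle, on its axis
- gouge_tip (a point): Cutting edge of that gouge, on its axis
- tray_lane (a point): Centre of the floor of the wide empty lane of the fixed wooden tool tray, 6 mm above the bench. x along the lane, y across, z up. Lane 324 x 124 mm inside; outer walls stand 24 mm above its floor, 8 mm thick; the divider at its -y side stands 16 mm above the floor, beyond it a 48 mm wide lane with another gouge
- other_gouge: A second, like gouge lying in the tray's narrow lane: leave alone. Origin under its handle
- stone_box: Sharpening stone in a dark wooden box, 235 x 95 x 48 mm, on the bench: leave alone. Origin under its centre
- mallet: Round carver's mallet standing on its head, 94 mm across, 232 mm high: leave alone. Origin under its centre
- wax_tin: Round metal tin of polishing wax, lid on, 84 mm across, 34 mm high: leave alone. Origin under its centre
There are look-alikes about, which are no part of the job. What is shaped like the part that bears gouge_grip but pink is not meant.

How it is judged:
On the way, in this order (a step that is already met when the one before it is completed fails the run):
1. the gouge lies flat in the wide lane of the tray, let go (x of gouge_butt in the frame of tray_lane between -0.164 and 0.164 m and y of gouge_butt in the frame of tray_lane between -0.064 and 0.064 m and z of each of gouge_butt, gouge_tip in the frame of tray_lane below 0.024 m and x of gouge_tip in the frame of tray_lane between -0.164 and 0.164 m and y of gouge_tip in the frame of tray_lane between -0.064 and 0.064 m and contact force between the fingers and gouge below 0.2 N and linear speed of gouge below 0.03 m/s), for 0.2 s.
2. the gripper holds the plunger fully back (value of joint plunger above 0.0125 m and contact force between the fingers and plunger above 3 N), for 0.2 s.
At the end, for the whole second after the job is handed in: The gouge lies at rest and untouched in the tray's wide lane, both ends inside it and its axis lower than 24 mm above the lane's floor; the fingers hold the plunger (more than 3 N between them) at least 12.5 mm out of its 15 mm travel (all of step 1 and all of step 2); the arm keeps its last pose, push and grip.
It fails at once if the plunger is drawn while the gouge is still on the carving (value of joint plunger above 0.005 m and horizontal distance between gouge_grip and stand below 0.12 m and height (world z) of gouge_grip above 0.08 m).
It fails at once if the gouge is dropped (falls free by more than about 20 mm) (linear speed of gouge above 0.65 m/s and contact force between the fingers and gouge below 0.05 N).
It fails at once if the other gouge, the sharpening stone, the mallet or the wax tin is shifted by more than 20 mm (distance of any of other_gouge, stone_box, mallet, wax_tin from where it was at the start of the episode above 0.02 m).
It also fails if it takes over 51 s, if anything falls off the work surface, if the arm or the gripper's body presses on something with over 40 N, if the wrist force passes 120 N, or if a joint passes its speed limit or range.

### The arm

A 6-joint arm with a two-finger parallel gripper is mounted at the origin on the work surface. World frame = base frame: x ahead of the robot, y to its left, z up, the work surface at z = 0. Lengths are in m, angles in rad, forces in N, time in s.
With the tool pointing down it reaches from about 0.35 to 0.775 m from the base axis. Payload 7.3 kg.
Tool frame: the origin (TCP) lies midway between the tips of the shut fingers; the grasp point (between the pads) lies 19 mm behind it (robot.tcp_to_grasp is the distance from the TCP to the grasp point, in m); x points along the fingers, z is the direction in which the jaws open and shut, and the axes are right-handed (so a half turn about x gives the same grasp; the last joint's range is limited). The gripper opens to 92 mm and grips with 3 to 60 N. Pads are 19 mm wide; open, the fingers measure 130 mm over their backs; the gripper's body (75 mm by 190 mm) begins 47 mm behind the grasp point.
Start: joints at [-1.468, 0.342, 1.524, -0, 1.275, -0.146], TCP at [0.129, -0.509, 0.227] pointing down, gripper open.
Joint ranges: [-2.53, 2.53], [-0.77, 2.02], [0.04, 2.7], [-1, 4.14], [0.28, 2.66], [-3.11, 3.11]. Speed limits (rad/s): [2.57, 2.57, 3.14, 3.14, 3.14, 3.14].

### API

Orientations are given as [roll, pitch, yaw] about the fixed x, y, z axes, in that order (R = Rz(yaw) Ry(pitch) Rx(roll)).
In Python, from cell import robot gives the robot as it stands.
- The arm moves only by the tool move_arm, never from a script. Its argument "deltas" is a list of rows, each an object with "dp": the shift along the tool's x, y, z in m, a list of three; "turn": the turn, a rotation vector about the tool's x, y, z in degrees, a list of three. A call has 1 to 10 rows; each row is the pose to reach, as a shift and turn from the pose commanded when the call began, along the tool's axes at that moment; what a row does not reach only later rows make up. A row lasts 1/10 s, in which the tool goes at most 50 mm and 8.59 degrees, less where a joint would pass 70% of its speed; a pose out of reach is approached as far as the arm can. A call with a gripper value outside its range is refused whole. "hand" is the finger opening in m, from 0 to 0.0918, set as the call begins (left out, the last holds). The fingers move at their own pace and stop on an object; "squeeze" is the grip in N (left out, the last holds). Time passes only in rows, so rows that repeat a pose let the fingers close. It gives the time, the measured TCP pose, the force and the opening at its end, in the units of the state.
- robot.observe(): the state, without advancing time (a new reading comes with each control period).
- robot.read_camera(name): name is "side" or "top"; returns (picture, depth): 384x512x3 uint8, red, green, blue; 384x512 float32, m along the optical axis (not along the pixel's ray), 0 where there is no reading.
- robot.camera_info(name): a dict with "fx", "fy", "cx", "cy" (pixels), "R" (3x3) and "t" (3): a world point X has camera coordinates R X + t. Camera axes: x right, y down, z forward; pixel columns grow to the right and rows downward; lengths in m; the calibration is good to about 2 mm. A picture is of the moment at which its call begins. camera_info takes no time and is no camera call.
- robot.hand_in(): hands the job in, once; it reports no verdict.
The state is a dict: "time": time; "qpos": joint angles; "qvel": joint speeds; "joint_efforts": joint torques, N m; "tool_pos": TCP position; "tool_rot": TCP orientation; "contact_force": force on the tool from outside, world axes, zero at the start; "torque": the same for the moment, N m; "opening": finger opening in m.
Only numpy, scipy, OpenCV 4.12 (cv2) and the standard library are available. Lean on these libraries where they do the work, as an engineer would, in place of code of your own. Each camera call takes 0.05 s, during which the arm holds its last target.

## Working session

There is one attempt and no reset: what is moved stays moved. The work goes in short steps, Python scripts to look and compute and a tool call to move; the robot and the scene stay as the last step left them, time stands still between calls to the robot, and variables do not carry over. Pictures are saved under pics/ and viewed, and the job is handed in when it is done.

Besides the shell and the picture viewer there is one more tool, called after "Call:" as name(argument=value, ...), one argument or row to a line, values as JSON. move_arm: Moves the arm, as the interface text tells. Its arguments: {"type":"object","properties":{"deltas":{"type":"array"},"hand":{"type":"number"},"squeeze":{"type":"number"}},"required":["deltas"]}

```bash
mkdir -p pics; ls
python3 - <<'E'
from cell import robot
import cv2,numpy as np
print(robot.observe())
for n in("side","top"):
    im,d=robot.read_camera(n); np.savez(f"{n}0.npz",im=im,d=d)
    cv2.imwrite(f"pics/{n}0.png",im[:,:,::-1]); print(n,robot.camera_info(n))
E
```

```text
pics
{'time': 0.0, 'qpos': array([-1.46798334e+00,  3.42763218e-01,  1.52504137e+00,  2.54665276e-05,
        1.27539031e+00, -1.45987579e-01]), 'qvel': array([-0.00071896, -0.00080354, -0.00029916, -0.00079684,  0.00034264,
        0.00029849]), 'joint_efforts': array([-1.81397656e-03, -4.31246388e+01, -2.44222319e+01,  7.14331074e-02,
        5.60276338e-02, -1.41945525e-04]), 'tool_pos': array([ 0.12926928, -0.50840808,  0.22601545]), 'tool_rot': array([2.98040789, 1.56919389, 1.6584047 ]), 'contact_force': array([-0.59870663, -0.3925262 , -0.5066425 ]), 'torque': array([-0.03726083, -0.00060302, -0.02375072]), 'opening': 0.0919228965777107}
side {'fx': 371.95182555681777, 'fy': 371.95182555681777, 'cx': 258.31886087804764, 'cy': 189.10713461290345, 'R': array([[-0.9990203 , -0.04254056,  0.01219602],
       [-0.03825585,  0.69162364, -0.72124422],
       [ 0.02224707, -0.72100419, -0.69257348]]), 't': array([0.58279707, 0.04109839, 1.39047488])}
top {'fx': 416.60558293485883, 'fy': 416.60558293485883, 'cx': 253.0358715510163, 'cy': 187.70925177623536, 'R': array([[ 0.00657628, -0.9999027 ,  0.01230205],
       [-0.98654452, -0.0084972 , -0.1632719 ],
       [ 0.16336055, -0.0110628 , -0.98650441]]), 't': array([0.08429879, 0.59047256, 1.51691928])}
```

View pics/side0.png

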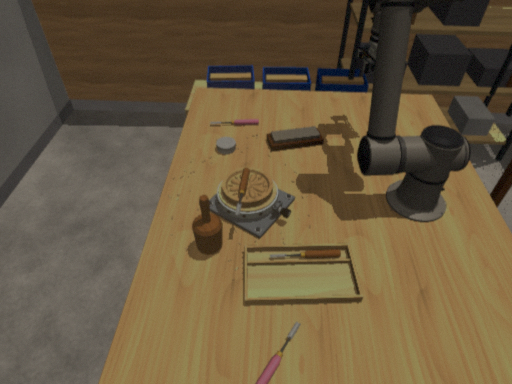

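View pics/top0.png

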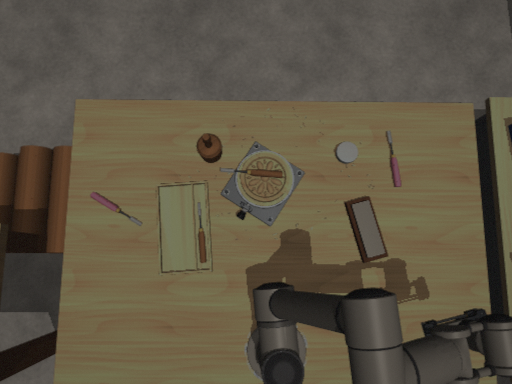

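In the top picture there are four gouges. The pink ones at (118,208) and (393,160) are look-alikes. The brown one at (202,232) lies in the narrow lane, so it is the other gouge. The brown one at (255,173) lies on the rosette and is the one meant. I'll enlarge to confirm.

```bash
cat > h.py <<'E'
import numpy as np,cv2
from cell import robot
def load(n,tag): 
    z=np.load(f"{n}{tag}.npz"); return z["im"],z["d"]
def snap(n,tag):
    im,d=robot.read_camera(n); np.savez(f"{n}{tag}.npz",im=im,d=d); return im,d
def cloud(n,d):
    c=robot.camera_info(n); v,u=np.mgrid[:d.shape[0],:d.shape[1]]
    P=np.stack([(u-c["cx"])/c["fx"]*d,(v-c["cy"])/c["fy"]*d,d],-1)
    W=(P-c["t"])@c["R"]; W[d<=0]=np.nan; return W
def proj(n,X):
    c=robot.camera_info(n); q=np.atleast_2d(X)@c["R"].T+c["t"]
    return np.c_[q[:,0]/q[:,2]*c["fx"]+c["cx"],q[:,1]/q[:,2]*c["fy"]+c["cy"]]
def crop(im,r0,r1,c0,c1,k,name):
    cv2.imwrite(name,cv2.resize(im[r0:r1,c0:c1,::-1],None,fx=k,fy=k,interpolation=cv2.INTER_CUBIC))
E
python3 - <<'E'
from h import *
im,d=load("top","0"); W=cloud("top",d)
crop(im,125,285,145,315,4.7 if 0 else 3.7,"pics/topcrop.png")
im2,d2=load("side","0")
crop(im2,160,310,185,365,4,"pics/sidecrop.png")
print("bench z",np.nanmedian(W[110:120,100:400,2]), "side",np.nanmedian(cloud("side",d2)[300:340,150:240,2]))
E
```

```text
bench z 0.0007987875154126596 side -0.0021818965802487583
```

View pics/topcrop.png

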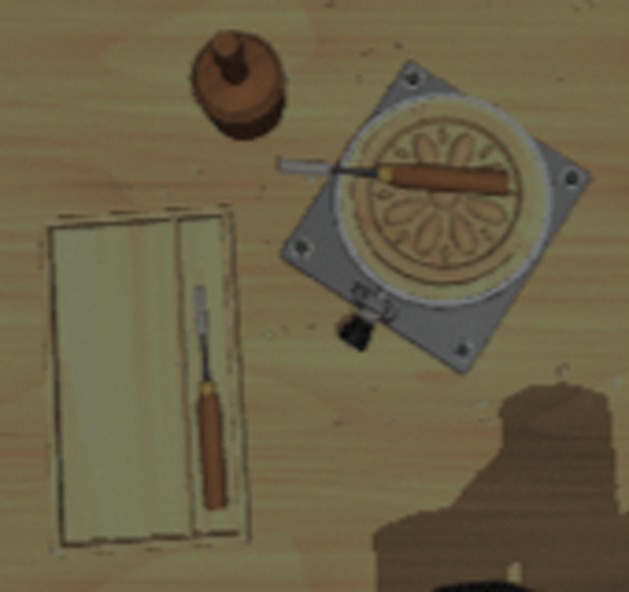

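View pics/sidecrop.png

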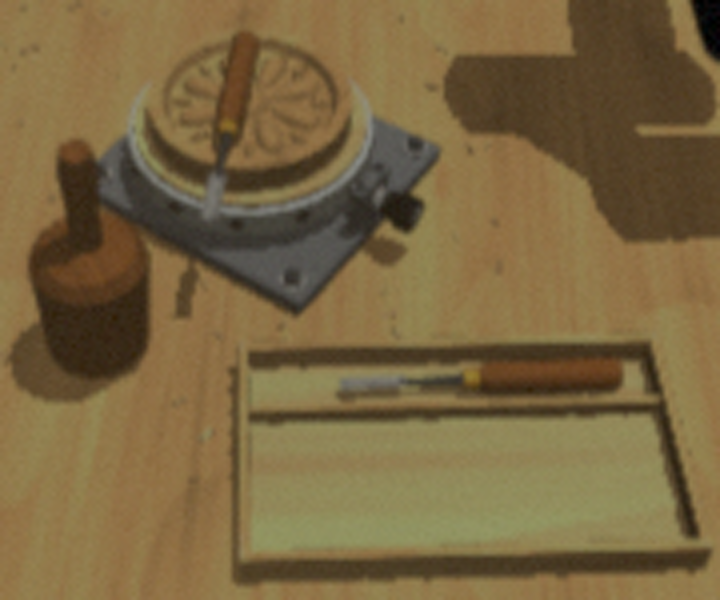

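The crop confirms it: the brown handle runs from crop (380,173) at the ferrule to (510,181) at the butt and lies on the rosette. The blade tip is at (278,163), the black knob at (356,328), and the wide lane is the left one. Now to measure.

```bash
cat >> h.py <<'E'
def ray(n,u,v,z):
    c=robot.camera_info(n); dr=c["R"].T@np.array([(u-c["cx"])/c["fx"],(v-c["cy"])/c["fy"],1]); o=-c["R"].T@c["t"]
    return o+dr*(z-o[2])/dr[2]
E
python3 - <<'E'
from h import *
np.set_printoptions(precision=4,suppress=True)
im,d=load("top","0"); W=cloud("top",d); hsv=cv2.cvtColor(im,cv2.COLOR_RGB2HSV)
imS,dS=load("side","0"); WS=cloud("side",dS)
# top-of-rosette by height
for nm,w in(("top",W),("side",WS)):
    z=w[...,2]; roi=np.zeros(z.shape,bool)
    if nm=="top": roi[145:225,220:305]=1
    else: roi[165:235,205:295]=1
    m=roi&(z>0.088)&(z<0.103)
    print(nm,"rosette top centroid",np.nanmean(w[m],0),"z med",np.nanmedian(w[m][:,2]),m.sum(), (w[m].max(0)+w[m].min(0))/2,np.ptp(w[m],axis=0))
    m2=roi&(z>0.010)&(z<0.026)
    # handle pixels
    m3=roi&(z>0.106)&(z<0.14)
    p=w[m3]; print("handle n",len(p),p.mean(0)); 
    u,s,vt=np.linalg.svd(p[:,:2]-p[:,:2].mean(0)); a=vt[0]; t=(p[:,:2]-p[:,:2].mean(0))@a; print("axis",a,t.min(),t.max(),"top z",np.percentile(p[:,2],[5,50,90]))
C=lambda x,y:(x/3.7+145-0.36,y/3.7+125-0.36)
S=lambda x,y:(x/4+185-.37,y/4+160-.37)
for nm,p,z in(("ferrule fr",(380,173),.108),("butt",(510,181),.108),("tip",(278,163),.1),
  ("c1",(410,62),.018),("c2",(591,178),.018),("c3",(468,373),.018),("c4",(281,253),.018),("knob",(356,328),.06)):
    print(nm,ray("top",*C(*p),z))
base=[ray("top",*C(*p),.018) for p in((410,62),(591,178),(468,373),(281,253))]
print("base ctr",np.mean(base,0))
for nm,p,z in(("ferrule fr",(228,132),.108),("butt",(245,37),.108),("knob",(405,211),.05)): print("side",nm,ray("side",*S(*p),z))
for nm,p,z in(("oTL",(47,228),.03),("oTR",(229,207),.03),("oBR",(245,542),.03),("oBL",(60,548),.03),("divT",(179,218),.022),("divB",(194,535),.022)):
    print(nm,ray("top",*C(*p),z))
for nm,w,(x,y) in(("top",W,C(356,328)),("side",WS,S(405,211))):
    x=int(round(x));y=int(round(y)); print(nm,x,y); print(w[y-3:y+4,x-4:x+5,2]); 
print("lane z top",np.nanmedian(W[195:265,165:188,2]),"side",np.nanmedian(WS[275:292,255:340,2]))
E
```

```text
top rosette top centroid [0.6212 0.0452 0.094 ] z med 0.09374150535382507 1156 [0.6272 0.0847 0.0955] [0.1859 0.2545 0.0149]
handle n 314 [0.6398 0.0804 0.1166]
axis [0.177  0.9842] -0.09655173788144025 0.14530554515030394 top z [0.1086 0.1168 0.1232]
side rosette top centroid [0.6211 0.0554 0.0927] z med 0.09276615270946283 738 [0.6227 0.1198 0.0954] [0.1775 0.323  0.0148]
handle n 515 [0.6753 0.1789 0.1172]
axis [0.349  0.9371] -0.2013109656383812 0.12883652178122063 top z [0.1079 0.1169 0.125 ]
ferrule fr [0.6398 0.1105 0.108 ]
butt [ 0.6329 -0.0172  0.108 ]
tip [0.6506 0.2114 0.1   ]
c1 [0.778  0.0802 0.018 ]
c2 [ 0.655  -0.1092  0.018 ]
c3 [0.451  0.0192 0.018 ]
c4 [0.5732 0.2122 0.018 ]
knob [0.4918 0.1332 0.06  ]
base ctr [0.6143 0.0506 0.018 ]
side ferrule fr [0.6365 0.1056 0.108 ]
side butt [ 0.6304 -0.0175  0.108 ]
side knob [0.4841 0.1344 0.05  ]
oTL [0.5952 0.4514 0.03  ]
oTR [0.6188 0.2657 0.03  ]
oBR [0.2808 0.2415 0.03  ]
oBL [0.2739 0.4245 0.03  ]
divT [0.6082 0.3178 0.022 ]
divB [0.2871 0.2932 0.022 ]
top 241 213
[[ 0.0002 -0.0018  0.0004  0.0043  0.0554  0.057   0.0
[... 368 characters left out ...]
69  0.0626  0.0578  0.0599]
 [ 0.0426  0.0634  0.064   0.0634  0.0686  0.0644  0.0568  0.0627  0.0528]]
side 286 212
[[ 0.0609  0.057   0.0604  0.0587  0.0621  0.0623  0.0585 -0.0029 -0.0015]
 [ 0.057   0.0581  0.0619  0.0618  0.0591  0.0612  0.0621  0.0584  0.0579]
 [ 0.0566  0.0596  0.0592  0.0636  0.0641  0.0638  0.0612  0.0614  0.0535]
 [ 0.0488  0.0549  0.0604  0.061   0.0624  0.0594  0.0602  0.0567  0.0507]
 [ 0.0498  0.0521  0.0551  0.056   0.0628  0.058   0.059   0.0487  0.0463]
 [ 0.0457  0.0496  0.0561  0.0558  0.0563  0.0579  0.0555  0.0488  0.0367]
 [ 0.0438  0.048   0.0494  0.0504  0.0517  0.0534  0.05    0.0384 -0.0027]]
lane z top 0.006795203893750695 side 0.004249009606194224
```

Run:
```python
from h import *
from scipy.spatial.transform import Rotation as Ro
np.set_printoptions(precision=4,suppress=True)
for n in("top","side"):
    im,d=load(n,"0"); w=cloud(n,d); z=w[...,2]; x=w[...,0]; y=w[...,1]
    # rosette/turntable footprint: largest circle of points z>.06 near
    near=(np.hypot(x-.618,y-.05)<.125)
    m=near&(z>.085)&(z<.102)&(np.hypot(x-.618,y-.05)<.1)
    pts=(w[m][:,:2]*1000).astype(np.float32)
    print(n,"encl circle",cv2.minEnclosingCircle(pts))
    # base
    m=(z>.010)&(z<.026)&(np.hypot(x-.615,y-.05)<.19)&(y<.235)
    print(n,"base rect",cv2.minAreaRect((w[m][:,:2]*1000).astype(np.float32)))
    # tray: all z .02-.035 and floor
    m=(x>.24)&(x<.66)&(y>.22)&(y<.48)&(z>.022)&(z<.040)
    print(n,"tray walls rect",cv2.minAreaRect((w[m][:,:2]*1000).astype(np.float32)),m.sum())
    # mallet, wax
    m=(x>.6)&(x<.9)&(y>.12)&(y<.4)&(z>.12)
    m&=(np.hypot(x-.65,y-.2)>.06)
    print(n,"mallet",np.nanmedian(w[m],0),np.nanmax(w[m],0),np.nanmin(w[m],0))
    # knob: dark
    g=im.max(2); m=(np.hypot(x-.488,y-.134)<.04)&(z>.03)&(g<45)
    p=w[m]; a=np.array([-.842,.539]); b=np.array([.539,.842])
    print(n,"knob",m.sum(),p.mean(0),"along",np.percentile(p[:,:2]@a,[3,97]),"across",np.percentile(p[:,:2]@b,[3,97]),"z",np.percentile(p[:,2],[2,98]))
o=robot.observe(); R=Ro.from_euler("xyz",o["tool_rot"]).as_matrix(); print(R)
```

```text
top encl circle ((624.5043334960938, 45.59876251220703), 90.5728988647461)
top base rect ((606.061767578125, 41.31614685058594), (284.580078125, 298.8717956542969), 66.76139831542969)
top tray walls rect ((443.44439697265625, 347.39312744140625), (340.2700500488281, 195.16807556152344), 4.611268520355225) 961
top mallet [0.7266 0.2477 0.1274] [0.7692 0.2942 0.2372] [0.6928 0.2105 0.12  ]
top knob 50 [0.4872 0.132  0.0604] along [-0.352  -0.3274] across [0.3614 0.3862] z [0.0425 0.0686]
side encl circle ((622.130859375, 46.99553680419922), 92.22750091552734)
side base rect ((612.6156616210938, 52.20979309082031), (234.4100799560547, 250.42822265625), 57.47795486450195)
side tray walls rect ((440.55078125, 348.5016784667969), (339.1807556152344, 198.90292358398438), 4.525005340576172) 1220
side mallet [0.7306 0.2622 0.1304] [0.7699 0.294  0.2319] [0.6947 0.2188 0.12  ]
side knob 46 [0.4906 0.1383 0.056 ] along [-0.352  -0.3273] across [0.3704 0.3885] z [0.0459 0.0639]
[[-0.0002  0.9692  0.2462]
 [ 0.0013  0.2462 -0.9692]
 [-1.      0.0002 -0.0013]]
```

```bash
cat >> h.py <<'E'
from scipy.spatial.transform import Rotation as Ro
def delta(p,yawz,n,o=None):
    """tool down, tool z at world yaw (deg); print total shift & turn in tool axes, and n even rows"""
    o=o or robot.observe(); R=Ro.from_euler("xyz",o["tool_rot"]).as_matrix()
    a=np.radians(yawz); zx=np.array([np.cos(a),np.sin(a),0]); x=np.array([0,0,-1.]); T=np.c_[x,np.cross(zx,x),zx]
    dp=R.T@(np.array(p)-o["tool_pos"]); rv=np.degrees(Ro.from_matrix(R.T@T).as_rotvec())
    print("total",dp.round(4),rv.round(2))
    for k in range(1,n+1): print((dp*k/n).round(3).tolist(),(rv*k/n).round(1).tolist())
E
python3 -c "
from h import *
delta([.6365,.074,.22],-3.2,20)"
```

```text
total [ 0.0068  0.6351 -0.4396] [-7.255e+01 -6.000e-02 -6.000e-02]
[0.0, 0.032, -0.022] [-3.6, -0.0, -0.0]
[0.001, 0.064, -0.044] [-7.3, -0.0, -0.0]
[0.001, 0.095, -0.066] [-10.9, -0.0, -0.0]
[0.001, 0.127, -0.088] [-14.5, -0.0, -0.0]
[0.002, 0.159, -0.11] [-18.1, -0.0, -0.0]
[0.002, 0.191, -0.132] [-21.8, -0.0, -0.0]
[0.002, 0.222, -0.154] [-25.4, -0.0, -0.0]
[0.003, 0.254, -0.176] [-29.0, -0.0, -0.0]
[0.003, 0.286, -0.198] [-32.6, -0.0, -0.0]
[0.003, 0.318, -0.22] [-36.3, -0.0, -0.0]
[0.004, 0.349, -0.242] [-39.9, -0.0, -0.0]
[0.004, 0.381, -0.264] [-43.5, -0.0, -0.0]
[0.004, 0.413, -0.286] [-47.2, -0.0, -0.0]
[0.005, 0.445, -0.308] [-50.8, -0.0, -0.0]
[0.005, 0.476, -0.33] [-54.4, -0.0, -0.0]
[0.005, 0.508, -0.352] [-58.0, -0.0, -0.0]
[0.006, 0.54, -0.374] [-61.7, -0.1, -0.0]
[0.006, 0.572, -0.396] [-65.3, -0.1, -0.1]
[0.006, 0.603, -0.418] [-68.9, -0.1, -0.1]
[0.007, 0.635, -0.44] [-72.5, -0.1, -0.1]
```

Call:
move_arm(
  deltas=[
    {"dp": [0, 0.032, -0.022], "turn": [-3.6, 0, 0]},
    {"dp": [0, 0.064, -0.044], "turn": [-7.3, 0, 0]},
    {"dp": [0, 0.095, -0.066], "turn": [-10.9, 0, 0]},
    {"dp": [0, 0.127, -0.088], "turn": [-14.5, 0, 0]},
    {"dp": [0, 0.159, -0.11], "turn": [-18.1, 0, 0]},
    {"dp": [0, 0.191, -0.132], "turn": [-21.8, 0, 0]},
    {"dp": [0, 0.222, -0.154], "turn": [-25.4, 0, 0]},
    {"dp": [0, 0.254, -0.176], "turn": [-29, 0, 0]},
    {"dp": [0, 0.286, -0.198], "turn": [-32.6, 0, 0]},
    {"dp": [0, 0.318, -0.22], "turn": [-36.3, 0, 0]},
  ],
  hand=0.07,
  squeeze=25,
)

```text
time: 1.1
tool_pos: [0.384, -0.2159, 0.2266]
tool_rot: [-2.86, 1.571, 2.737]
contact_force: [0.3, -0.3, 0.8]
opening: 0.0702
```

```bash
python3 -c "
from h import *
delta([.6365,.074,.22],-3.2,10)"
```

```text
total [0.0065 0.3842 0.0118] [-3.61e+01 -2.00e-02 -0.00e+00]
[0.001, 0.038, 0.001] [-3.6, -0.0, -0.0]
[0.001, 0.077, 0.002] [-7.2, -0.0, -0.0]
[0.002, 0.115, 0.004] [-10.8, -0.0, -0.0]
[0.003, 0.154, 0.005] [-14.4, -0.0, -0.0]
[0.003, 0.192, 0.006] [-18.1, -0.0, -0.0]
[0.004, 0.231, 0.007] [-21.7, -0.0, -0.0]
[0.005, 0.269, 0.008] [-25.3, -0.0, -0.0]
[0.005, 0.307, 0.009] [-28.9, -0.0, -0.0]
[0.006, 0.346, 0.011] [-32.5, -0.0, -0.0]
[0.007, 0.384, 0.012] [-36.1, -0.0, -0.0]
```

Call:
move_arm(
  deltas=[
    {"dp": [0.001, 0.042, 0.001], "turn": [-4, 0, 0]},
    {"dp": [0.002, 0.084, 0.003], "turn": [-8, 0, 0]},
    {"dp": [0.002, 0.126, 0.004], "turn": [-12, 0, 0]},
    {"dp": [0.003, 0.168, 0.005], "turn": [-16, 0, 0]},
    {"dp": [0.004, 0.21, 0.006], "turn": [-20, 0, 0]},
    {"dp": [0.004, 0.252, 0.008], "turn": [-24, 0, 0]},
    {"dp": [0.005, 0.294, 0.009], "turn": [-28, 0, 0]},
    {"dp": [0.006, 0.336, 0.01], "turn": [-32, 0, 0]},
    {"dp": [0.006, 0.37, 0.011], "turn": [-35, 0, 0]},
    {"dp": [0.007, 0.384, 0.012], "turn": [-36.1, 0, 0]},
  ],
)

```text
time: 2.1
tool_pos: [0.6377, 0.0744, 0.2186]
tool_rot: [2.5, 1.57, 2.446]
contact_force: [0.0, -0.5, -0.8]
opening: 0.0702
```

Run:
```python
from h import *
im,d=snap("side","1"); crop(im,60,260,140,340,3,"pics/side1.png")
im,d=snap("top","1"); crop(im,100,250,160,340,4,"pics/top1.png")
delta([.6365,.074,.099],-3.2,1)
```

```text
total [ 0.1193  0.0006 -0.0003] [ 0.   -0.09 -0.  ]
[0.119, 0.001, -0.0] [0.0, -0.1, -0.0]
```

View pics/side1.png

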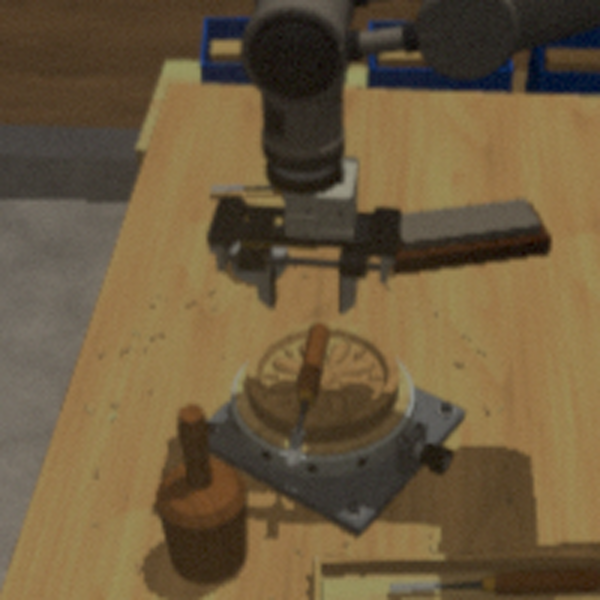

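View pics/top1.png

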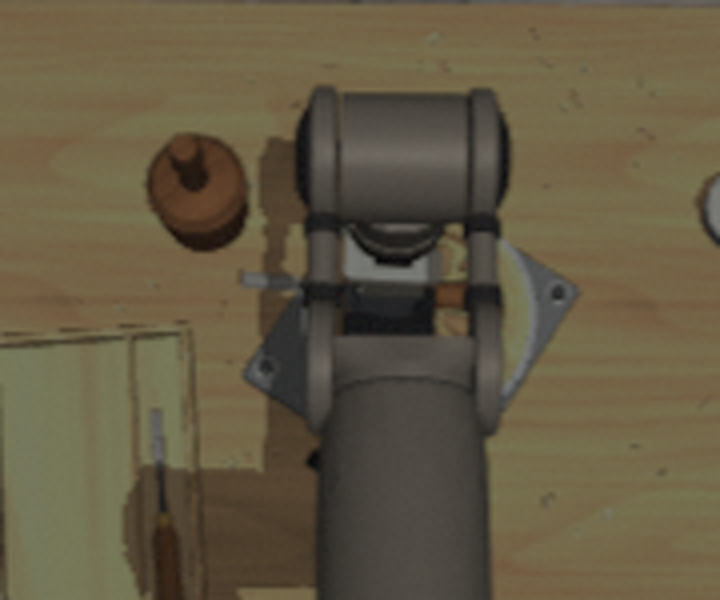

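The gripper is lined up above the handle: in the side crop the fingers at (265,290) and (348,295) straddle the brown handle at (315,350). The mallet, at (200,520), is clear. Descending now.

Call:
move_arm(
  deltas=[
    {"dp": [0.025, 0, 0], "turn": [0, 0, 0]},
    {"dp": [0.055, 0, 0], "turn": [0, 0, 0]},
    {"dp": [0.08, 0, 0], "turn": [0, 0, 0]},
    {"dp": [0.097, 0, 0], "turn": [0, 0, 0]},
    {"dp": [0.107, 0, 0], "turn": [0, 0, 0]},
    {"dp": [0.113, 0, 0], "turn": [0, 0, 0]},
    {"dp": [0.116, 0, 0], "turn": [0, 0, 0]},
    {"dp": [0.118, 0, 0], "turn": [0, 0, 0]},
    {"dp": [0.118, 0, 0], "turn": [0, 0, 0]},
  ],
)

```text
time: 3.1
tool_pos: [0.6368, 0.0716, 0.1022]
tool_rot: [-0.055, 1.57, -0.114]
contact_force: [-0.4, 0.0, -0.3]
opening: 0.07
```

Call:
move_arm(
  deltas=[
    {"dp": [0, 0, 0], "turn": [0, 0, 0]},
    {"dp": [0, 0, 0], "turn": [0, 0, 0]},
    {"dp": [0, 0, 0], "turn": [0, 0, 0]},
    {"dp": [0, 0, 0], "turn": [0, 0, 0]},
    {"dp": [0, 0, 0], "turn": [0, 0, 0]},
    {"dp": [0, 0, 0], "turn": [0, 0, 0]},
  ],
  hand=0.0,
  squeeze=25,
)

```text
time: 3.7
tool_pos: [0.6366, 0.0716, 0.1017]
tool_rot: [-0.984, 1.571, -1.043]
contact_force: [0.1, -1.1, 0.1]
opening: 0.0262
```

Call:
move_arm(
  deltas=[
    {"dp": [0, 0, 0], "turn": [0, 0, 0]},
    {"dp": [0, 0, 0], "turn": [0, 0, 0]},
    {"dp": [0, 0, 0], "turn": [0, 0, 0]},
  ],
)

```text
time: 4.0
tool_pos: [0.6366, 0.0716, 0.1017]
tool_rot: [-1.083, 1.571, -1.141]
contact_force: [0.8, -0.3, 0.5]
opening: 0.0236
```

Run:
```python
from h import *
im,d=snap("side","2"); crop(im,110,260,180,330,4,"pics/side2.png")
o=robot.observe(); print(o["tool_pos"],o["opening"])
```

```text
[0.6365975  0.07157809 0.10169852] 0.02365825811347153
```

View pics/side2.png

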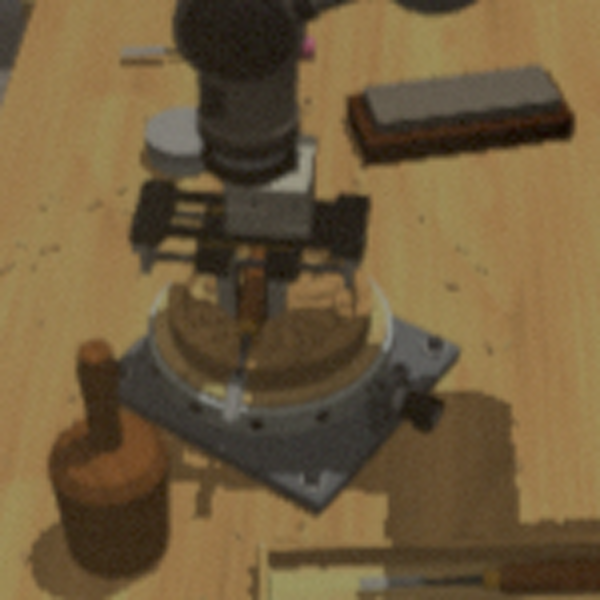

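The jaws have closed on the handle at crop (255,290), and the 23.7 mm opening matches the 24 mm flats. Lifting.

Call:
move_arm(
  deltas=[
    {"dp": [0, 0, 0], "turn": [0, 0, 0]},
    {"dp": [-0.004, 0, 0], "turn": [0, 0, 0]},
    {"dp": [-0.012, 0, 0], "turn": [0, 0, 0]},
    {"dp": [-0.027, 0, 0], "turn": [0, 0, 0]},
    {"dp": [-0.047, 0, 0], "turn": [0, 0, 0]},
    {"dp": [-0.07, 0, 0], "turn": [0, 0, 0]},
    {"dp": [-0.095, 0, 0], "turn": [0, 0, 0]},
    {"dp": [-0.115, 0, 0], "turn": [0, 0, 0]},
    {"dp": [-0.125, 0, 0], "turn": [0, 0, 0]},
    {"dp": [-0.13, 0, 0], "turn": [0, 0, 0]},
  ],
  squeeze=40,
)

```text
time: 5.05
tool_pos: [0.6368, 0.0716, 0.233]
tool_rot: [-0.01, 1.569, -0.068]
contact_force: [0.2, -0.9, -0.6]
opening: 0.0237
```

Run:
```python
from h import *
im,d=snap("side","3"); crop(im,80,230,180,330,4,"pics/side3.png")
o=robot.observe(); print(o["tool_pos"],o["opening"])
delta([.46,.3775,.2316],94.5,20)
```

```text
[0.63680987 0.07161747 0.2329339 ] 0.023826890245876017
total [ 0.001   0.2951 -0.1943] [-9.784e+01  7.000e-02  7.000e-02]
[0.0, 0.015, -0.01] [-4.9, 0.0, 0.0]
[0.0, 0.03, -0.019] [-9.8, 0.0, 0.0]
[0.0, 0.044, -0.029] [-14.7, 0.0, 0.0]
[0.0, 0.059, -0.039] [-19.6, 0.0, 0.0]
[0.0, 0.074, -0.049] [-24.5, 0.0, 0.0]
[0.0, 0.089, -0.058] [-29.4, 0.0, 0.0]
[0.0, 0.103, -0.068] [-34.2, 0.0, 0.0]
[0.0, 0.118, -0.078] [-39.1, 0.0, 0.0]
[0.0, 0.133, -0.087] [-44.0, 0.0, 0.0]
[0.001, 0.148, -0.097] [-48.9, 0.0, 0.0]
[0.001, 0.162, -0.107] [-53.8, 0.0, 0.0]
[0.001, 0.177, -0.117] [-58.7, 0.0, 0.0]
[0.001, 0.192, -0.126] [-63.6, 0.0, 0.0]
[0.001, 0.207, -0.136] [-68.5, 0.0, 0.1]
[0.001, 0.221, -0.146] [-73.4, 0.1, 0.1]
[0.001, 0.236, -0.155] [-78.3, 0.1, 0.1]
[0.001, 0.251, -0.165] [-83.2, 0.1, 0.1]
[0.001, 0.266, -0.175] [-88.1, 0.1, 0.1]
[0.001, 0.28, -0.185] [-93.0, 0.1, 0.1]
[0.001, 0.295, -0.194] [-97.8, 0.1, 0.1]
```

View pics/side3.png

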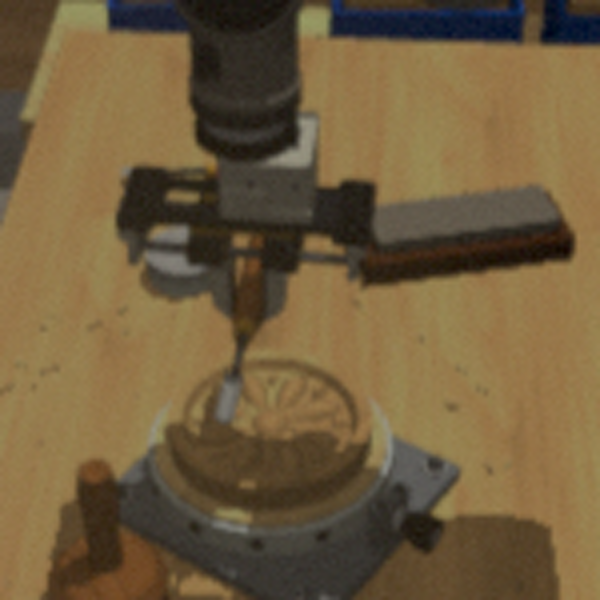

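The gouge is in the grip and level, with its handle at crop (250,290) and blade at (228,400). Carrying it to the lane.

Call:
move_arm(
  deltas=[
    {"dp": [-0.005, 0.006, -0.004], "turn": [-3, 0, 0]},
    {"dp": [-0.01, 0.02, -0.013], "turn": [-7.5, 0, 0]},
    {"dp": [-0.012, 0.036, -0.024], "turn": [-13, 0, 0]},
    {"dp": [-0.012, 0.053, -0.035], "turn": [-18.5, 0, 0]},
    {"dp": [-0.012, 0.07, -0.046], "turn": [-24, 0, 0]},
    {"dp": [-0.012, 0.087, -0.057], "turn": [-29.5, 0, 0]},
    {"dp": [-0.012, 0.104, -0.068], "turn": [-35, 0, 0]},
    {"dp": [-0.012, 0.121, -0.08], "turn": [-40.5, 0, 0]},
    {"dp": [-0.012, 0.137, -0.09], "turn": [-46, 0, 0]},
    {"dp": [-0.012, 0.148, -0.097], "turn": [-49, 0, 0]},
  ],
)

```text
time: 6.1
tool_pos: [0.5471, 0.226, 0.2424]
tool_rot: [2.543, 1.568, -2.939]
contact_force: [0.3, -0.3, -1.2]
opening: 0.0233
```

```bash
python3 -c "
from h import *
delta([.46,.3775,.20],94.5,10)"
```

```text
total [0.0425 0.168  0.0483] [-48.6   -0.08  -0.13]
[0.004, 0.017, 0.005] [-4.9, -0.0, -0.0]
[0.009, 0.034, 0.01] [-9.7, -0.0, -0.0]
[0.013, 0.05, 0.014] [-14.6, -0.0, -0.0]
[0.017, 0.067, 0.019] [-19.4, -0.0, -0.1]
[0.021, 0.084, 0.024] [-24.3, -0.0, -0.1]
[0.026, 0.101, 0.029] [-29.2, -0.0, -0.1]
[0.03, 0.118, 0.034] [-34.0, -0.1, -0.1]
[0.034, 0.134, 0.039] [-38.9, -0.1, -0.1]
[0.038, 0.151, 0.043] [-43.7, -0.1, -0.1]
[0.043, 0.168, 0.048] [-48.6, -0.1, -0.1]
```

Call:
move_arm(
  deltas=[
    {"dp": [0.003, 0.015, 0.004], "turn": [-4, 0, 0]},
    {"dp": [0.008, 0.033, 0.01], "turn": [-9.7, 0, 0]},
    {"dp": [0.013, 0.052, 0.015], "turn": [-15.4, 0, 0]},
    {"dp": [0.017, 0.072, 0.021], "turn": [-21, 0, 0]},
    {"dp": [0.022, 0.092, 0.026], "turn": [-27, 0, 0]},
    {"dp": [0.027, 0.112, 0.032], "turn": [-33, 0, 0]},
    {"dp": [0.033, 0.132, 0.038], "turn": [-39, 0, 0]},
    {"dp": [0.038, 0.15, 0.043], "turn": [-44, 0, 0]},
    {"dp": [0.042, 0.163, 0.047], "turn": [-47.4, 0, 0]},
    {"dp": [0.043, 0.168, 0.048], "turn": [-48.6, 0, 0]},
  ],
)

```text
time: 7.1
tool_pos: [0.4604, 0.3774, 0.1989]
tool_rot: [1.996, 1.568, -2.639]
contact_force: [-0.3, 0.5, -0.6]
opening: 0.0234
```

Run:
```python
from h import *
im,d=snap("side","4"); crop(im,160,310,210,370,4,"pics/side4.png")
im,d=snap("top","4"); crop(im,140,290,130,290,4,"pics/top4.png")
o=robot.observe(); print(o["tool_pos"],o["opening"])
```

```text
[0.46110796 0.37686247 0.19973635] 0.023453442623102054
```

View pics/side4.png

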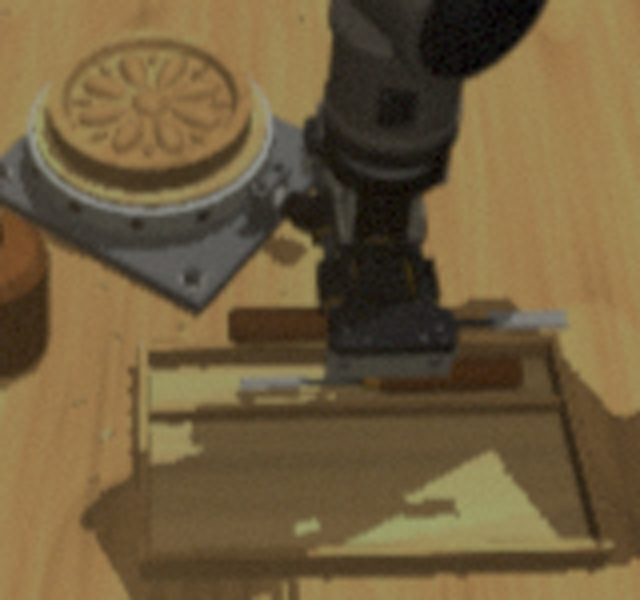

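View pics/top4.png

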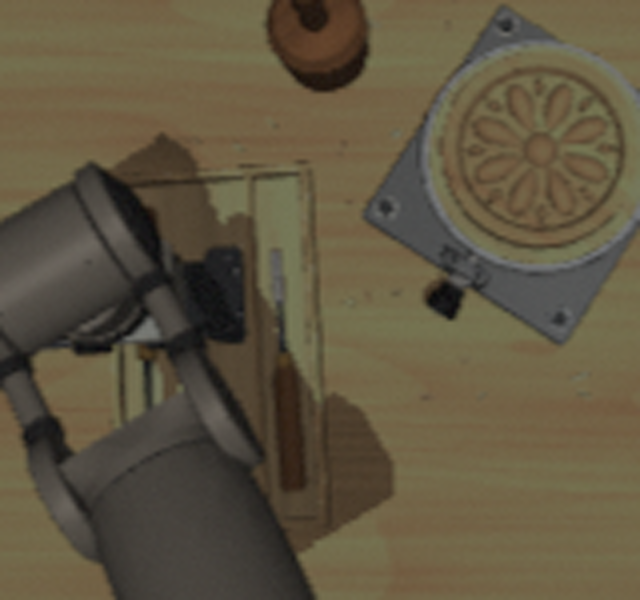

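The gouge hangs level above the tray in the side crop, with the butt at (232,323) and the blade tip at (567,319). I'll check its real position with depth before lowering.

Run:
```python
from h import *
np.set_printoptions(precision=4,suppress=True)
im,d=load("side","4"); w=cloud("side",d)
S=lambda x,y:(int(x/4+210),int(y/4+160))
for p in((240,325),(260,325),(290,325),(315,325),(500,321),(530,321),(560,320)):
    u,v=S(*p); print(p,w[v,u],w[v-1,u])
print("butt,tip ray z=.206",ray("side",232/4+210,325/4+160,.206),ray("side",566/4+210,320/4+160,.206))
# lane inner walls via fresh depth on other pic
im,d=load("top","0"); w=cloud("top",d)
c=np.array([.4398,.3759]);a=np.radians(4.55);X=np.array([np.cos(a),np.sin(a)]);Y=np.array([-X[1],X[0]])
q=w[...,:2]-c; lx=q@X; ly=q@Y
for nm,val,sel in(("y profile",ly,np.abs(lx)<.12),):
    for b in np.arange(-.15,.1,.008): 
        m=sel&(val>b)&(val<b+.008); print(round(b+.004,3),round(float(np.nanmedian(w[m][:,2])),4),end=" | ")
print()
for b in list(np.arange(-.19,-.14,.008))+list(np.arange(.14,.19,.008)):
    m=(np.abs(ly)<.045)&(lx>b)&(lx<b+.008); print(round(b+.004,3),round(float(np.nanmedian(w[m][:,2])),4),end=" | ")
delta([.46,.3775,.014],94.5,1)
```

```text
(240, 325) [0.5388 0.3897 0.2138] [0.5389 0.3891 0.2172]
(260, 325) [0.5257 0.3885 0.2132] [0.5259 0.3886 0.2174]
(290, 325) [0.5074 0.3881 0.2139] [0.5075 0.3861 0.2155]
(315, 325) [0.4916 0.3868 0.2132] [0.4918 0.3857 0.2161]
(500, 321) [0.3662 0.3716 0.2065] [0.3659 0.3683 0.2067]
(530, 321) [0.3475 0.3702 0.206 ] [0.347  0.3666 0.2058]
(560, 320) [0.326  0.3686 0.2053] [0.3265 0.3678 0.2087]
butt,tip ray z=.206 [0.5439 0.3846 0.206 ] [0.3222 0.3689 0.206 ]
-0.146 0.0003 | -0.138 0.0008 | -0.13 0.0007 | -0.122 0.0291 | -0.114 0.0069 | -0.106 0.0084 | -0.098 0.021 | -0.09 0.0241 | -0.082 0.0086 | -0.074 0.0067 | -0.066 0.0219 | -0.058 0.0065 | -0.05 0.0064 | -0.042 0.0066 | -0.034 0.0065 | -0.026 0.007 | -0.018 0.0063 | -0.01 0.0071 | -0.002 0.0069 | 0.006 0.0068 | 0.014 0.0066 | 0.022 0.0074 | 0.03 0.0066 | 0.038 0.0067 | 0.046 0.0065 | 0.054 0.0065 | 0.062 0.0262 | 0.07 0.0279 | 0.078 0.0012 | 0.086 0.0002 | 0.094 0.001 | 0.102 0.001 | 
-0.186 0.0003 | -0.178 0.0003 | -0.17 0.0036 | -0.162 0.0291 | -0.154 0.0075 | -0.146 0.0078 | -0.138 0.0073 | 0.144 0.0067 | 0.152 0.0068 | 0.16 0.0091 | 0.168 0.0293 | 0.176 0.0002 | 0.184 0.0006 | 0.192 -0.0 | total [0.1857 0.0008 0.0009] [-0.22 -0.06 -0.09]
[0.186, 0.001, 0.001] [-0.2, -0.1, -0.1]
```

Heights and walls agree: the lane floor is at about 6.6 mm and the walls lie at ±62 mm and about ±164 mm. The butt at (0.544, 0.385) and tip at (0.322, 0.369) are inside. Lowering, slowly at the end.

Call:
move_arm(
  deltas=[
    {"dp": [0.015, 0, 0], "turn": [0, 0, 0]},
    {"dp": [0.04, 0, 0], "turn": [0, 0, 0]},
    {"dp": [0.07, 0, 0], "turn": [0, 0, 0]},
    {"dp": [0.1, 0, 0], "turn": [0, 0, 0]},
    {"dp": [0.13, 0, 0], "turn": [0, 0, 0]},
    {"dp": [0.15, 0, 0], "turn": [0, 0, 0]},
    {"dp": [0.165, 0, 0], "turn": [0, 0, 0]},
    {"dp": [0.175, 0, 0], "turn": [0, 0, 0]},
    {"dp": [0.181, 0, 0], "turn": [0, 0, 0]},
    {"dp": [0.183, 0, 0], "turn": [0, 0, 0]},
  ],
)

```text
time: 8.2
tool_pos: [0.462, 0.3764, 0.0175]
tool_rot: [2.614, 1.571, -2.025]
contact_force: [0.2, -1.4, -0.1]
opening: 0.0235
```

Call:
move_arm(
  deltas=[
    {"dp": [0.001, 0, 0], "turn": [0, 0, 0]},
    {"dp": [0.001, 0, 0], "turn": [0, 0, 0]},
    {"dp": [0.002, 0, 0], "turn": [0, 0, 0]},
    {"dp": [0.002, 0, 0], "turn": [0, 0, 0]},
  ],
)

```text
time: 8.6
tool_pos: [0.4619, 0.3769, 0.016]
tool_rot: [-1.277, 1.57, 0.368]
contact_force: [-0.9, 0.5, -1.0]
opening: 0.0235
```

Call:
move_arm(
  deltas=[
    {"dp": [0.001, 0, 0], "turn": [0, 0, 0]},
    {"dp": [0.001, 0, 0], "turn": [0, 0, 0]},
    {"dp": [0.002, 0, 0], "turn": [0, 0, 0]},
    {"dp": [0.002, 0, 0], "turn": [0, 0, 0]},
  ],
)

```text
time: 9.0
tool_pos: [0.4617, 0.3767, 0.0135]
tool_rot: [2.343, 1.57, -2.295]
contact_force: [-0.0, -0.5, -0.7]
opening: 0.0234
```

Call:
move_arm(
  deltas=[
    {"dp": [0.001, 0, 0], "turn": [0, 0, 0]},
    {"dp": [0.001, 0, 0], "turn": [0, 0, 0]},
    {"dp": [0.002, 0, 0], "turn": [0, 0, 0]},
    {"dp": [0.002, 0, 0], "turn": [0, 0, 0]},
  ],
)

```text
time: 9.4
tool_pos: [0.4618, 0.3768, 0.0117]
tool_rot: [-1.866, 1.571, -0.221]
contact_force: [0.3, -0.4, -0.2]
opening: 0.0236
```

Call:
move_arm(
  deltas=[
    {"dp": [0.0005, 0, 0], "turn": [0, 0, 0]},
    {"dp": [0.001, 0, 0], "turn": [0, 0, 0]},
    {"dp": [0.001, 0, 0], "turn": [0, 0, 0]},
  ],
)

```text
time: 9.7
tool_pos: [0.4619, 0.3768, 0.0117]
tool_rot: [-1.369, 1.57, 0.277]
contact_force: [-2.3, -1.7, 8.0]
opening: 0.0234
```

Run:
```python
from h import *
im,d=snap("side","5"); crop(im,200,310,230,370,5,"pics/side5.png")
o=robot.observe(); print(o["tool_pos"],o["opening"],o["contact_force"])
```

```text
[0.4618898  0.3767876  0.01167277] 0.02359896244130384 [-2.0124038  -1.77268567  7.01728344]
```

View pics/side5.png

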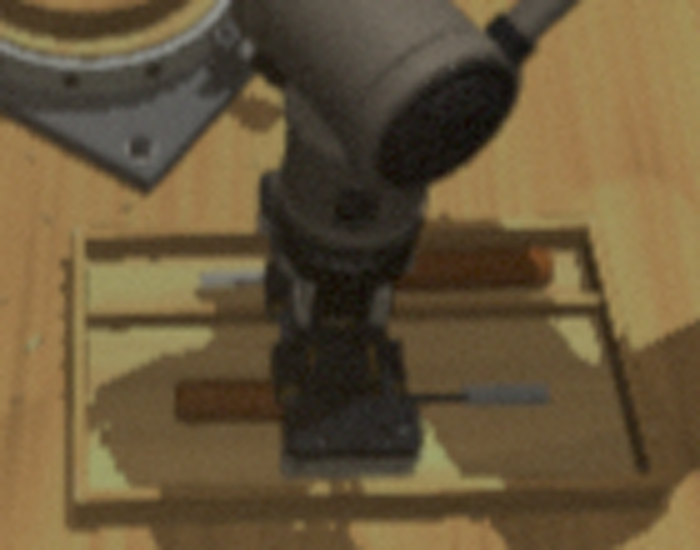

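The gouge touches the floor with 8 N on the tool at TCP 11.7 mm, as predicted. It lies in the wide lane from crop (176,400) to (548,393). Opening part way to release.

Call:
move_arm(
  deltas=[
    {"dp": [-0.0005, 0, 0], "turn": [0, 0, 0]},
    {"dp": [-0.0005, 0, 0], "turn": [0, 0, 0]},
    {"dp": [-0.0005, 0, 0], "turn": [0, 0, 0]},
    {"dp": [-0.0005, 0, 0], "turn": [0, 0, 0]},
    {"dp": [-0.0005, 0, 0], "turn": [0, 0, 0]},
  ],
  hand=0.05,
)

```text
time: 10.25
tool_pos: [0.4617, 0.3767, 0.011]
tool_rot: [2.326, 1.57, -2.312]
contact_force: [-0.5, 0.4, 0.1]
opening: 0.0498
```

Call:
move_arm(
  deltas=[
    {"dp": [0, 0, 0], "turn": [0, 0, 0]},
    {"dp": [-0.01, 0, 0], "turn": [0, 0, 0]},
    {"dp": [-0.03, 0, 0], "turn": [0, 0, 0]},
    {"dp": [-0.055, 0, 0], "turn": [0, 0, 0]},
    {"dp": [-0.08, 0, 0], "turn": [0, 0, 0]},
    {"dp": [-0.105, 0, 0], "turn": [0, 0, 0]},
    {"dp": [-0.13, 0, 0], "turn": [0, 0, 0]},
    {"dp": [-0.15, 0, 0], "turn": [0, 0, 0]},
    {"dp": [-0.165, 0, 0], "turn": [0, 0, 0]},
    {"dp": [-0.17, 0, 0], "turn": [0, 0, 0]},
  ],
)

```text
time: 11.25
tool_pos: [0.4624, 0.3772, 0.1838]
tool_rot: [-1.105, 1.567, 0.54]
contact_force: [0.5, -0.2, -0.4]
opening: 0.0502
```

Run:
```python
from h import *
np.set_printoptions(precision=4,suppress=True)
im,d=snap("side","6"); crop(im,160,310,210,370,4,"pics/side6.png"); w6=cloud("side",d)
imt,dt=snap("top","6"); wt=cloud("top",dt)
a=np.array([-.843,.538]); b=np.array([.538,.843]); ax=np.array([.6225,.0465])
for nm,im_,w in(("side",im,w6),("top",imt,wt)):
    g=im_.max(2); q=w[...,:2]-ax; r=q@a; s=q@b; z=w[...,2]
    m=(np.abs(s)<.03)&(r>.14)&(r<.19)&(z>.03)&(z<.075)
    p=np.c_[r[m],s[m],z[m]]; print(nm,m.sum(),np.percentile(p,[2,50,98],axis=0))
    # s range in head
    mh=m&(r>.158); v,u=np.where(mh); print("px",u.min(),u.max(),v.min(),v.max(),"s",np.percentile(s[mh],[2,98]),"ztop",np.percentile(z[mh],95))
delta([.4839,.1361,.15],57.4,10)
```

```text
side 52 [[ 0.1407 -0.0077  0.0419]
 [ 0.1544  0.0071  0.0541]
 [ 0.1693  0.015   0.0608]]
px 283 285 209 217 s [-0.0011  0.0154] ztop 0.060462600838103356
top 67 [[ 0.1407 -0.0151  0.0452]
 [ 0.1585 -0.0018  0.0597]
 [ 0.172   0.0119  0.0688]]
px 237 244 213 219 s [-0.0155  0.0126] ztop 0.06783721992398516
total [ 0.032  -0.0039 -0.2418] [36.85  0.07  0.07]
[0.003, -0.0, -0.024] [3.7, 0.0, 0.0]
[0.006, -0.001, -0.048] [7.4, 0.0, 0.0]
[0.01, -0.001, -0.073] [11.1, 0.0, 0.0]
[0.013, -0.002, -0.097] [14.7, 0.0, 0.0]
[0.016, -0.002, -0.121] [18.4, 0.0, 0.0]
[0.019, -0.002, -0.145] [22.1, 0.0, 0.0]
[0.022, -0.003, -0.169] [25.8, 0.0, 0.1]
[0.026, -0.003, -0.193] [29.5, 0.1, 0.1]
[0.029, -0.004, -0.218] [33.2, 0.1, 0.1]
[0.032, -0.004, -0.242] [36.9, 0.1, 0.1]
```

View pics/side6.png

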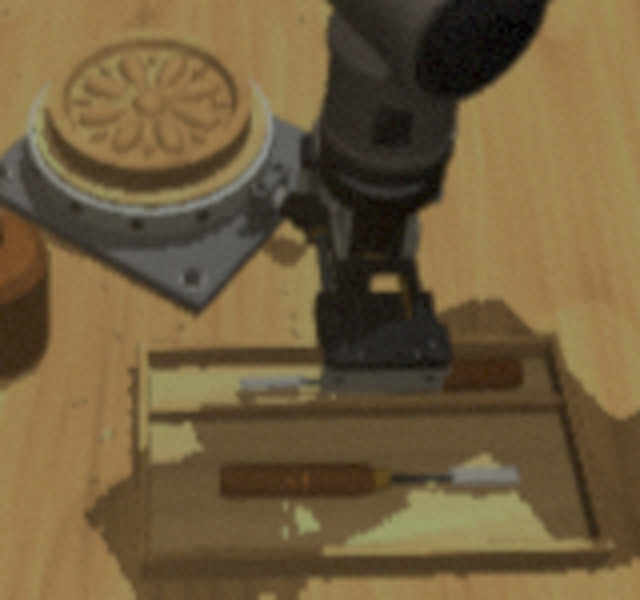

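The gouge lies flat and free in the wide lane, crop (220,480) to (520,477). Next, the knob.

Call:
move_arm(
  deltas=[
    {"dp": [0, 0, -0.015], "turn": [2.5, 0, 0]},
    {"dp": [0, 0, -0.045], "turn": [7, 0, 0]},
    {"dp": [0.005, -0.001, -0.077], "turn": [12, 0, 0]},
    {"dp": [0.01, -0.002, -0.11], "turn": [17, 0, 0]},
    {"dp": [0.015, -0.002, -0.142], "turn": [22, 0, 0]},
    {"dp": [0.02, -0.003, -0.174], "turn": [27, 0, 0]},
    {"dp": [0.025, -0.003, -0.205], "turn": [32, 0, 0]},
    {"dp": [0.03, -0.004, -0.228], "turn": [35, 0, 0]},
    {"dp": [0.032, -0.004, -0.24], "turn": [36.7, 0, 0]},
    {"dp": [0.032, -0.004, -0.242], "turn": [36.9, 0, 0]},
  ],
  hand=0.07,
)

```text
time: 12.35
tool_pos: [0.4831, 0.1342, 0.1484]
tool_rot: [2.387, 1.569, -2.898]
contact_force: [0.4, -0.2, -0.5]
opening: 0.0699
```

Run:
```python
from h import *
im,d=snap("side","7"); crop(im,130,280,200,350,4,"pics/side7.png")
im,d=snap("top","7"); crop(im,130,280,170,320,4,"pics/top7.png")
o=robot.observe(); print(o["tool_pos"],o["opening"],o["qpos"])
delta([.4834,.1353,.029],57.4,1)
```

```text
[0.48355967 0.13573173 0.14904886] 0.06984151843264771 [ 1.20841448e-01  3.80262262e-01  1.70026271e+00  1.79944504e-04
  1.06151605e+00 -8.79950869e-01]
total [ 0.12   -0.0002 -0.0004] [-0.06 -0.01 -0.03]
[0.12, -0.0, -0.0] [-0.1, -0.0, -0.0]
```

View pics/side7.png

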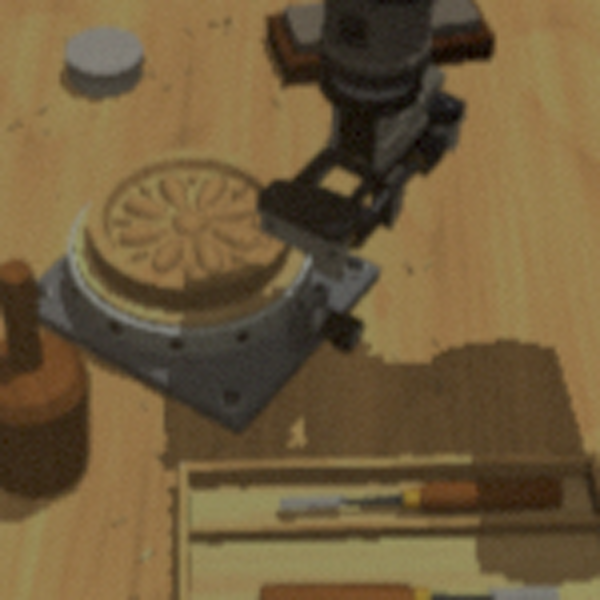

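View pics/top7.png

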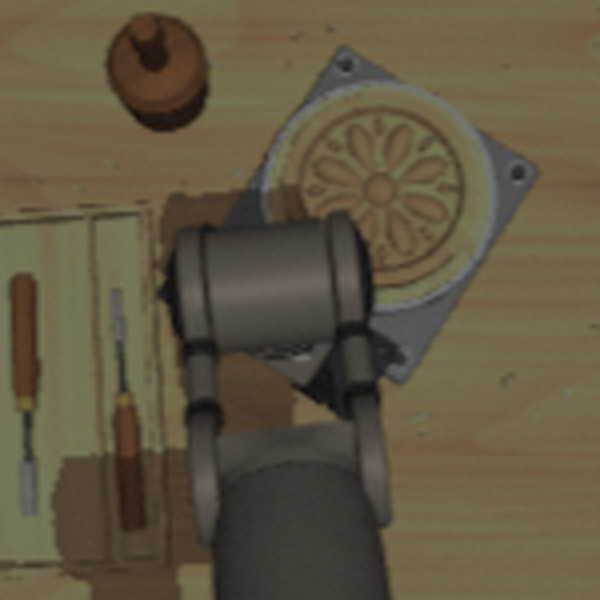

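Above the knob, the jaw bar runs from crop (450,110) to (290,220), across the plunger axis, and the knob is at (342,330). The gouge in the lane is untouched. Descending over the knob.

Call:
move_arm(
  deltas=[
    {"dp": [0.02, 0, 0], "turn": [0, 0, 0]},
    {"dp": [0.045, 0, 0], "turn": [0, 0, 0]},
    {"dp": [0.065, 0, 0], "turn": [0, 0, 0]},
    {"dp": [0.083, 0, 0], "turn": [0, 0, 0]},
    {"dp": [0.097, 0, 0], "turn": [0, 0, 0]},
    {"dp": [0.107, 0, 0], "turn": [0, 0, 0]},
    {"dp": [0.114, 0, 0], "turn": [0, 0, 0]},
    {"dp": [0.118, 0, 0], "turn": [0, 0, 0]},
    {"dp": [0.12, 0, 0], "turn": [0, 0, 0]},
    {"dp": [0.12, 0, 0], "turn": [0, 0, 0]},
  ],
)

```text
time: 13.45
tool_pos: [0.4839, 0.1358, 0.0294]
tool_rot: [-1.088, 1.57, -0.087]
contact_force: [0.4, -0.5, -0.2]
opening: 0.0703
```

Run:
```python
from h import *
im,d=snap("side","8"); crop(im,150,260,230,340,5.4,"pics/side8.png")
o=robot.observe(); print(o["tool_pos"],o["opening"],o["contact_force"])
delta([.4834,.1353,.029],57.4,1)
```

```text
[0.48401696 0.13575532 0.02954334] 0.06984328839771624 [ 0.07530675 -0.54093777 -0.50365611]
total [ 0.0005  0.0003 -0.0007] [-0.05  0.02  0.03]
[0.001, 0.0, -0.001] [-0.0, 0.0, 0.0]
```

View pics/side8.png

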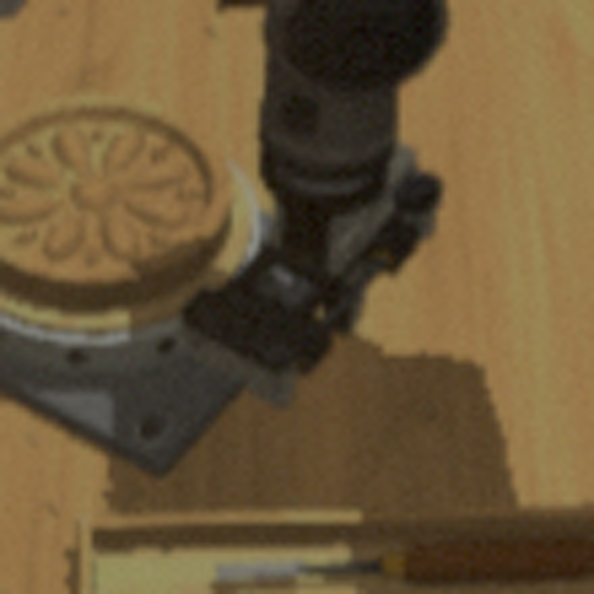

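The gripper, at crop (270,320), hides the knob. It went down without contact and is where it was planned to be. Closing.

Call:
move_arm(
  deltas=[
    {"dp": [0, 0, 0], "turn": [0, 0, 0]},
    {"dp": [0, 0, 0], "turn": [0, 0, 0]},
    {"dp": [0, 0, 0], "turn": [0, 0, 0]},
    {"dp": [0, 0, 0], "turn": [0, 0, 0]},
    {"dp": [0, 0, 0], "turn": [0, 0, 0]},
    {"dp": [0, 0, 0], "turn": [0, 0, 0]},
    {"dp": [0, 0, 0], "turn": [0, 0, 0]},
    {"dp": [0, 0, 0], "turn": [0, 0, 0]},
    {"dp": [0, 0, 0], "turn": [0, 0, 0]},
  ],
  hand=0.0,
  squeeze=50,
)

```text
time: 14.4
tool_pos: [0.4831, 0.1349, 0.0292]
tool_rot: [2.912, 1.569, -2.369]
contact_force: [-1.8, -4.2, 2.5]
opening: 0.0305
```

Run:
```python
from h import *
o=robot.observe(); print(o["tool_pos"],o["opening"],o["contact_force"])
R=Ro.from_euler("xyz",o["tool_rot"]).as_matrix(); print(R.round(3)); print("pull dir in tool",R.T@np.array([-.843,.538,0]))
```

```text
[0.48312565 0.13489876 0.02916386] 0.03046362034559992 [-1.83161244 -4.19817069  2.50092006]
[[-0.001 -0.842  0.539]
 [-0.001  0.539  0.842]
 [-1.     0.    -0.002]]
pull dir in tool [ 4.54813944e-04  1.00004573e+00 -1.15742886e-03]
```

The opening of 30.5 mm fits the 32 mm head with slight pad compression. Pulling along tool +y.

Call:
move_arm(
  deltas=[
    {"dp": [0, 0.002, 0], "turn": [0, 0, 0]},
    {"dp": [0, 0.004, 0], "turn": [0, 0, 0]},
    {"dp": [0, 0.006, 0], "turn": [0, 0, 0]},
    {"dp": [0, 0.008, 0], "turn": [0, 0, 0]},
    {"dp": [0, 0.01, 0], "turn": [0, 0, 0]},
    {"dp": [0, 0.012, 0], "turn": [0, 0, 0]},
    {"dp": [0, 0.013, 0], "turn": [0, 0, 0]},
    {"dp": [0, 0.014, 0], "turn": [0, 0, 0]},
    {"dp": [0, 0.014, 0], "turn": [0, 0, 0]},
    {"dp": [0, 0.014, 0], "turn": [0, 0, 0]},
  ],
)

```text
time: 15.4
tool_pos: [0.4734, 0.1412, 0.0292]
tool_rot: [-1.87, 1.567, -0.868]
contact_force: [5.9, -12.8, -2.2]
opening: 0.0305
```

Run:
```python
from h import *
o=robot.observe(); d=o["tool_pos"]-np.array([.48313,.1349,.02916]); a=np.array([-.843,.538,0]);b=np.array([.538,.843,0])
print(o["time"],o["opening"],"moved",d@a,d@b,d[2],"F along",o["contact_force"]@a,o["contact_force"]@b,o["contact_force"][2])
```

```text
15.4 0.030506032390371786 moved 0.011545153269590124 6.344528954710741e-05 5.215395342533097e-05 F along -11.805143400329637 -7.605036930244881 -2.166833912296194
```

The force is 11.8 N at 11.5 mm, which matches the spring law, so the knob is following without slip. Pulling on to the stop.

Call:
move_arm(
  deltas=[
    {"dp": [0, 0.001, 0], "turn": [0, 0, 0]},
    {"dp": [0, 0.002, 0], "turn": [0, 0, 0]},
    {"dp": [0, 0.003, 0], "turn": [0, 0, 0]},
    {"dp": [0, 0.004, 0], "turn": [0, 0, 0]},
    {"dp": [0, 0.005, 0], "turn": [0, 0, 0]},
    {"dp": [0, 0.005, 0], "turn": [0, 0, 0]},
    {"dp": [0, 0.005, 0], "turn": [0, 0, 0]},
    {"dp": [0, 0.005, 0], "turn": [0, 0, 0]},
  ],
  squeeze=60,
)

```text
time: 16.2
tool_pos: [0.4705, 0.1431, 0.0293]
tool_rot: [-1.659, 1.565, -0.657]
contact_force: [8.5, -17.5, -5.1]
opening: 0.0299
```

```bash
cat > f.py <<'E'
from h import *
o=robot.observe(); d=o["tool_pos"]-np.array([.48313,.1349,.02916]); a=np.array([-.843,.538,0]);b=np.array([.538,.843,0])
print(o["time"],o["opening"],"moved",d@a,d@b,d[2],"F along",o["contact_force"]@a,o["contact_force"]@b,o["contact_force"][2])
E
python3 f.py
```

```text
16.2 0.02989120707820948 moved 0.015028606662550778 0.00014851129140956113 0.00012234028726774288 F along -16.59989463578139 -10.17722252623369 -5.0862835196944625
```

Moved 15.0 mm with 16.6 N, above the spring's 13 N, so it is probably on the stop. A slight extra pull should confirm this: the force should rise without travel.

Call:
move_arm(
  deltas=[
    {"dp": [0, 0.001, 0], "turn": [0, 0, 0]},
    {"dp": [0, 0.0015, 0], "turn": [0, 0, 0]},
    {"dp": [0, 0.0015, 0], "turn": [0, 0, 0]},
    {"dp": [0, 0.0015, 0], "turn": [0, 0, 0]},
    {"dp": [0, 0.0015, 0], "turn": [0, 0, 0]},
  ],
)

```text
time: 16.7
tool_pos: [0.4705, 0.1432, 0.0293]
tool_rot: [-1.574, 1.562, -0.572]
contact_force: [12.6, -24.1, -9.5]
opening: 0.03
```

```bash
python3 f.py
python3 - <<'E'
from h import *
im,d=snap("side","9"); crop(im,120,310,180,370,3.15,"pics/side9.png")
im,d=snap("top","9"); crop(im,120,290,150,320,3.5,"pics/top9.png")
E
python3 f.py
```

```text
16.7 0.030019769421427388 moved 0.015052303191690144 0.0001934491952167629 0.00014476512381585496 F along -23.59029001086082 -13.5335042968382 -9.533460906063455
16.8 0.02992948117026809 moved 0.01507982383646614 0.00017725505931529776 0.00014805048869407852 F along -22.808681096929995 -11.275485377879589 -9.13756455095971
```

View pics/side9.png

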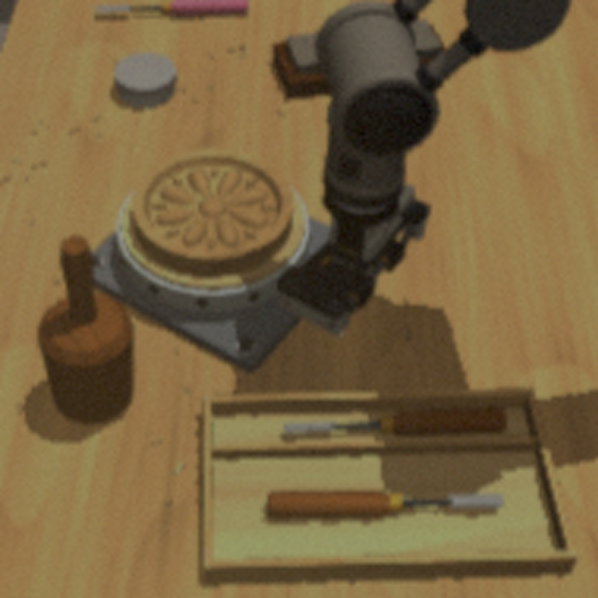

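View pics/top9.png

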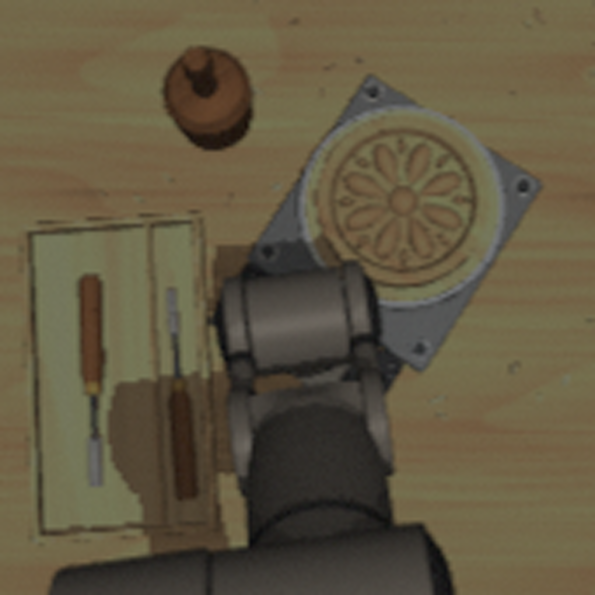

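The stop is confirmed: the force rose to 23 N with no further travel. The gouge lies flat in the wide lane, side crop (267,503) to (502,500), and the other things are unmoved. I'll ease 1 mm off the over-pull so there is less chance of slip, then check that it holds.

Call:
move_arm(
  deltas=[
    {"dp": [0, -0.0005, 0], "turn": [0, 0, 0]},
    {"dp": [0, -0.001, 0], "turn": [0, 0, 0]},
    {"dp": [0, -0.001, 0], "turn": [0, 0, 0]},
    {"dp": [0, -0.001, 0], "turn": [0, 0, 0]},
    {"dp": [0, -0.001, 0], "turn": [0, 0, 0]},
  ],
)

```text
time: 17.3
tool_pos: [0.4706, 0.1431, 0.0293]
tool_rot: [-1.625, 1.564, -0.623]
contact_force: [10.7, -19.1, -6.8]
opening: 0.03
```

```bash
python3 f.py
python3 - <<'E'
from h import *
# shift check of left-alone things by image difference (top), outside arm
a,_=load("top","0"); b,_=load("top","9")
for nm,(r0,r1,c0,c1) in dict(mallet=(128,165,192,228),wax=(140,167,333,362),other=(198,266,194,212)).items():
    A=cv2.cvtColor(a[r0-8:r1+8,c0-8:c1+8],6).astype(np.float32);B=cv2.cvtColor(b[r0:r1,c0:c1],6).astype(np.float32)
    m=cv2.matchTemplate(A,B,cv2.TM_CCOEFF_NORMED); print(nm,np.array(cv2.minMaxLoc(m)[3])-8,m.max())
E
```

```text
17.3 0.029977239850846275 moved 0.015026404324832878 0.00016006515990974436 0.00012417043921276322 F along -19.2985869354823 -10.294082380961076 -6.784221003082703
mallet [0 0] 0.99806744
wax [0 0] 0.997188
other [0 0] 0.7414475
```

It still holds on the stop at 15.0 mm with 19 N, and the other things have not shifted. Handing in.

```bash
python3 -c "
from cell import robot
print(robot.hand_in())"; python3 f.py
```

```text
the job is handed in; nothing more can be done
None
the job is handed in; nothing more can be done
```

The job is handed in with the gouge in the tray and the plunger held fully back; no verdict was reported. It took about 17 of the 51 s.

**Gouge:** I lifted the brown gouge off the carving and set it on the floor of the wide lane; the contact force came up at the expected height. I then let it go. The last pictures show it flat, with both ends well inside the lane.

**Plunger:** I gripped the knob with 60 N and pulled it straight back. The tool moved 15.0 mm. Pulling harder raised the force from 17 to 23 N with no more travel, so it is on its stop. I eased off slightly and handed in while still holding, at about 19 N.

**Other checks:**
- **Mallet and wax tin:** matching the start and end top pictures shows no shift.
- **Other gouge:** the match also gave no shift, but only weakly (0.74), because the arm's shadow lies across it.
- **Sharpening stone:** I checked it by eye only. It is partly hidden by the arm in the last side picture, and the arm never came near it.
- **Sideways load:** a side force of about 10 N and about 7 N downward remained on the tool while holding, probably because the grip is about 1 mm off centre.
- **Knob:** the fingers stood 30 mm apart on the 32 mm head, slightly less than expected. I saw no slip.

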